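# Pull-test a new hook with a spring scale

## Task

Pull-test the steel hook that was glued into the tool rail: pick up the flat spring scale by its black grip, lower its end ring over the hook's upturned leg while the spring is still slack, then pull level and straight out from the rail until the scale's pointer stands at the index clip, without pulling noticeably past it. Finish while holding it there: keep the pull on, with the scale clear of the bench and carried only by your gripper and the hook. Leave the things round about where they are.

Things in the scene. Friction and masses are not known exactly. Their poses are not given: they have to be found in the camera images.
- scale: flat spring scale lying face up on the bench: ribbed black grip (56 long, 32 wide, 24 mm high), then a slotted grey casing (30 wide, 22 mm high, to 108 mm ahead of the grip's middle), then a steel ring. Origin: underside, below the grip's middle. x points from the grip to the ring, z out of the face (up as it lies). About 0.2 kg, balanced some 45 mm ahead of the grip's middle.
- scale_rod (a joint): how far ring, rod and pointer are drawn out of the casing towards the ring end, m: 0 at rest, 0.050 at the stop. The spring (300 N/m, no preload) draws them back in
- ring (a point): centre of the steel ring at the scale's end: wire 4.4 mm thick, inner diameter 20.6 mm, lying in the scale's xy plane, 12 mm above its underside and 128 mm ahead (+x) of the grip's middle at rest; moves with the rod
- pointer (a point): dark pointer standing in the slot of the scale's face, 24 mm above its underside, 46 mm ahead of the grip's middle at rest; moves towards the ring as the rod is drawn out
- mark (a point): tip of the small steel index clip on the casing's left edge (+y of the scale), the mark for the test load: the pointer is at the mark when the two have the same x in the scale's frame. It starts 20 to 35 mm ahead of the pointer and stays where it is on the casing. This frame's axes are parallel to the scale's.
- rail: fixed tool rail: wooden board (260 wide, 20 thick, 79 mm high) upright on the bench. Origin: centre of its underside; -x points out of its front, along the hook's shank. Between two wooden pegs (85 mm either side, tips 60 mm out from the origin) is the steel hook, a 6 mm rod that runs out 46 mm above the bench to 42 mm from the origin, then bends straight up
- hook_leg (a point): middle of the hook's upturned leg, 60 mm above the bench; the leg is 6 mm thick, its top is 76 mm and its shank's middle 46 mm above the bench; 29 mm free between the leg and the board
- glue_bottle: white glue bottle with an orange cap, 159 mm tall, upright behind the grinder; leave it; origin at its foot
- chisel: yellow-handled chisel lying behind the grinder, 209 mm long; leave it
- wrench_old: rusty wrench, 181 mm long, lying to the right of the rail; leave it

How it is judged:
By the outcome, as a careful person would: the job done as asked, in the order asked, and still so for the second after the job is handed in, while the arm keeps its last pose, push and grip.
It also fails if it takes over 61 s, if anything falls off the work surface, if the arm or the gripper's body presses on something with over 40 N, if the wrist force passes 120 N, or if a joint passes its speed limit or range.

## Robot

A 6-joint arm with a two-finger parallel gripper is mounted at the origin on a cart in front of the work surface, level with it; the furniture and walls round the work are solid. World frame = base frame: x ahead of the robot, y to its left, z up, the work surface at z = 0. Lengths are in m, angles in degrees, forces in N, time in s.
With the tool pointing down it reaches from about 0.275 to 0.725 m from the base axis. Payload 5.6 kg.
Tool frame: the origin (TCP) lies between the finger pads; the fingertips stand 11 mm ahead of it and the grasp point (between the pads) lies 8 mm behind it; z points along the fingers, y is the line along which they close (so a half turn about z gives the same grasp; the last joint's range is limited). The gripper opens to 85 mm and grips with 20 to 120 N. Pads are 22 mm wide; open, the fingers measure 114 mm over their backs; the gripper's body (76 mm by 85 mm) begins 54 mm behind the grasp point. The pads swing forward as they close: fully open they stand 13 mm farther back than shut.
Start: joints at [83.457, 14.616, 6.199, 0, -81.583, -16.306], TCP at [0.214, 0.507, 0.242] pointing down, gripper open.
Joint ranges: [-168.99, 168.99], [-69.2, 112.95], [-62.41, 85.93], [-164.36, 98.24], [-168.68, -3.75], [-174.98, 174.98]. Speed limits (degrees/s): [147.25, 147.25, 180, 180, 180, 180].

## Interface

Orientations are given as a 3x3 rotation matrix whose columns are the frame's x, y, z axes.
In Python, from cell import r, imaging gives the robot as it stands (r), with the cameras (imaging).
- The arm moves only by the tool inch_along, called as name(argument=value, ...) on one line, values as JSON. Schema: {"type":"object","properties":{"ticks":{"type":"object","properties":{"sx":{"type":"array","items":{"type":"number"},"minItems":1,"maxItems":12},"sy":{"type":"array","items":{"type":"number"},"minItems":1,"maxItems":12},"sz":{"type":"array","items":{"type":"number"},"minItems":1,"maxItems":12},"rz":{"type":"array","items":{"type":"number"},"minItems":1,"maxItems":12}},"additionalProperties":false,"required":["sx","sy","sz","rz"]},"aperture":{"type":"number"},"clamp_n":{"type":"number"},"only":{"type":"string"},"quiet":{"type":"boolean"},"lines":{"type":"string"}},"required":["ticks"],"additionalProperties":false}. ticks is an object with one list for each field, all of the same length, 1 to 12, a row being the entries at one place: sx, sy, sz (the shift in m), rz (a turn about the tool's z in degrees); each row is the pose to reach, as a shift and turn from the pose commanded when the call began, along the tool's axes at that moment; what a row does not reach only later rows make up. A row lasts 1/10 s, in which the tool goes at most 0.05 m and 8.59 degrees, less where a joint would pass 70% of its speed; a pose out of reach is approached as far as the arm can. aperture is the finger opening in m, set as the call begins (left out keeps the last). The fingers move at their own pace and stop on an object; clamp_n is the grip in N (left out, the last holds). Time passes only in rows, so rows that do not move let the fingers close. The tool returns the time, the measured TCP pose, the force, the opening and the grip force at its end. only (a regular expression) keeps the lines of the reply that match it, lines (a string "A,B") keeps lines A to B, and quiet returns only ok. Input that does not fit is refused with a message, and nothing moves.
- r.get_obs(): the state, without advancing time (a new reading comes with each control period).
- imaging.grab_frame(name): name is "scene" or "top"; returns a dict with "image" (384x512x3 uint8, blue, green, red), "depth" (384x512 float32, m along the optical axis (not along the pixel's ray), 0 where there is no reading), "fov_y" (degrees; the focal length in pixels is half the picture's height over the tangent of half this angle, whatever the lens; pixels are square), "cx", "cy" (the principal point, pixels), "dist" ([k1, k2, p1, p2, k3] as OpenCV has them; the pictures are not rectified), "R" (3x3) and "t" (3): a world point X has camera coordinates R X + t. Camera axes: x right, y down, z forward; pixel columns grow to the right and rows downward; lengths in m; the calibration is good to about 2 mm. A picture is of the moment at which its call begins.
- r.close_job(): hands the job in; it is judged then, once.
The state is a dict: "time_s": time; "joint_pos": joint angles; "qvel": joint speeds; "joint_torque": joint torques, N m; "eef_pos": TCP position; "tcp_rot": TCP orientation; "contact_force": force on the tool from outside, world axes, zero at the start; "moment": the same for the moment, N m; "finger_gap": finger opening in m; "grip_force": force on a finger pad.
Only numpy, scipy, OpenCV 4.12 (cv2) and the standard library are available. Lean on these libraries where they do the work, as an engineer would, in place of code of your own. Each camera call takes 0.05 s, during which the arm holds its last target. There are 200 camera calls.

## Working session

There is one attempt and no reset: what is moved stays moved. The work goes in short steps, Python scripts to look and compute and a tool call to move; the robot and the scene stay as the last step left them, time stands still between calls to the robot, and variables do not carry over. Pictures are saved under pics/ and viewed, at most 10 in all, crops included, and the job is handed in when it is done.

```bash
mkdir -p pics; ls
```

Create h.py:
```python
import numpy as np, cv2
from cell import r, imaging
def K(f):
    F=f["image"].shape[0]/2/np.tan(np.radians(f["fov_y"])/2)
    return np.array([[F,0,f["cx"]],[0,F,f["cy"]],[0,0,1.]])
def ray(f,uv):
    n=cv2.undistortPoints(np.array(uv,float).reshape(-1,1,2),K(f),np.array(f["dist"],float)).reshape(-1,2)
    d=np.c_[n,np.ones(len(n))]@np.array(f["R"]); c=-np.array(f["R"]).T@np.array(f["t"])
    return c,d
def plane(f,uv,z):
    c,d=ray(f,uv); return c+d*((z-c[2])/d[:,2])[:,None]
def proj(f,X):
    rv,_=cv2.Rodrigues(np.array(f["R"],float)); return cv2.projectPoints(np.array(X,float).reshape(-1,1,3),rv,np.array(f["t"],float),K(f),np.array(f["dist"],float))[0].reshape(-1,2)
def tri(f1,p1,f2,p2):
    A=[];b=[]
    for f,p in((f1,p1),(f2,p2)):
        c,d=ray(f,p); d=d[0]/np.linalg.norm(d[0]); M=np.eye(3)-np.outer(d,d); A.append(M); b.append(M@c)
    return np.linalg.lstsq(np.vstack(A),np.hstack(b),rcond=None)[0]
def save(n,box=None,s=1):
    f=imaging.grab_frame(n[0]); im=f["image"]
    if box: im=im[box[1]:box[3],box[0]:box[2]]
    cv2.imwrite("pics/"+n[1],cv2.resize(im,None,fx=s,fy=s,interpolation=cv2.INTER_CUBIC)); return f
```

Run:
```python
from h import *
f=save(("top","t1.png"),None,1.5);g=save(("scene","s1.png"),None,1.5)
for q in(f,g): print(q["fov_y"],q["cx"],q["cy"],q["dist"],-np.array(q["R"]).T@q["t"])
o=r.get_obs();print(o["time_s"],o["tcp_rot"],o["contact_force"])
```

```text
cell.py
pics
52.754896818597075 248.0875704054854 192.76017595707978 [-0.09199249  0.          0.          0.          0.        ] [ 0.43269477 -0.3011735   1.10220324]
56.34520821422637 262.09760473714397 190.8235859701275 [-0.10675869  0.          0.          0.          0.        ] [0.02946768 0.07546686 0.79942425]
0.1 [[ 9.21502042e-01 -3.88373108e-01 -5.61995446e-04]
 [-3.88373502e-01 -9.21500676e-01 -1.58951190e-03]
 [ 9.94444924e-05  1.68300260e-03 -9.99998579e-01]] [-0.41095878 -0.53833125 -0.26464081]
```

View pics/t1.png

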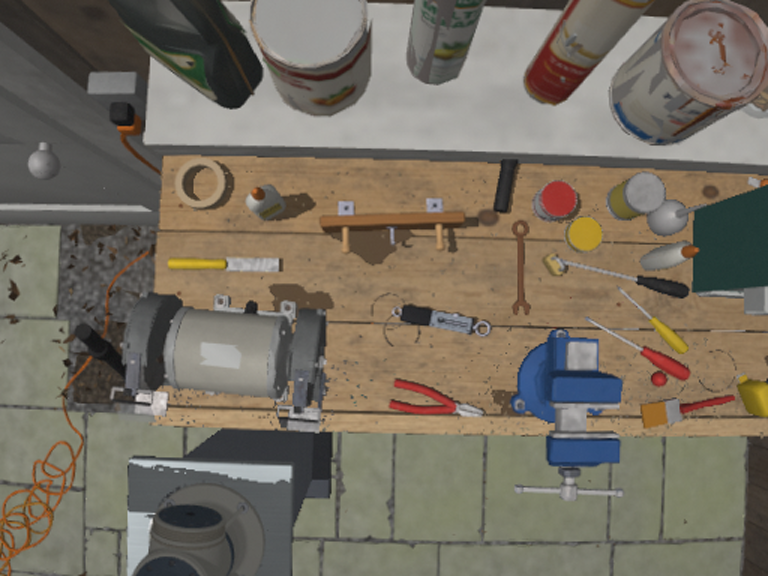

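View pics/s1.png

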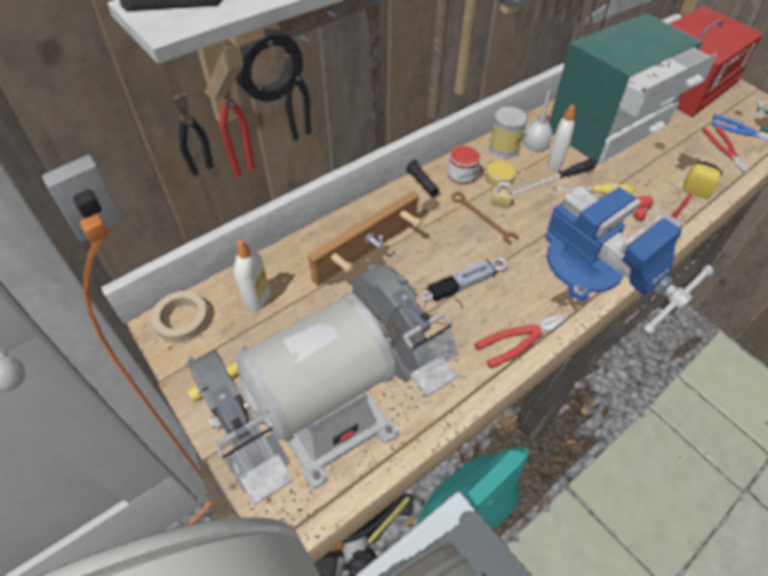

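The top view shows the scale at about (270,213) in native pixels, its ring at (322,218), the rail at (260,147) and the hook at (261,156). In the top view, up is +x. I'll zoom in on both views.

Run:
```python
from h import *
f=imaging.grab_frame("top");g=imaging.grab_frame("scene")
a=cv2.resize(f["image"][125:235,205:345],None,fx=5.5,fy=5.5,interpolation=cv2.INTER_CUBIC)
b=cv2.resize(g["image"][120:210,200:345],None,fx=5.5,fy=5.5,interpolation=cv2.INTER_CUBIC)
cv2.imwrite("pics/a.png",a[:600]);cv2.imwrite("pics/b.png",b)
print(a.shape,b.shape)
print(plane(f,[(270,213),(322,218),(261,156)],.02))
```

```text
(605, 770, 3) (495, 798, 3)
[[ 0.4306305  -0.3643382   0.02      ]
 [ 0.42027286 -0.51049018  0.02      ]
 [ 0.5901072  -0.3352989   0.02      ]]
```

View pics/a.png

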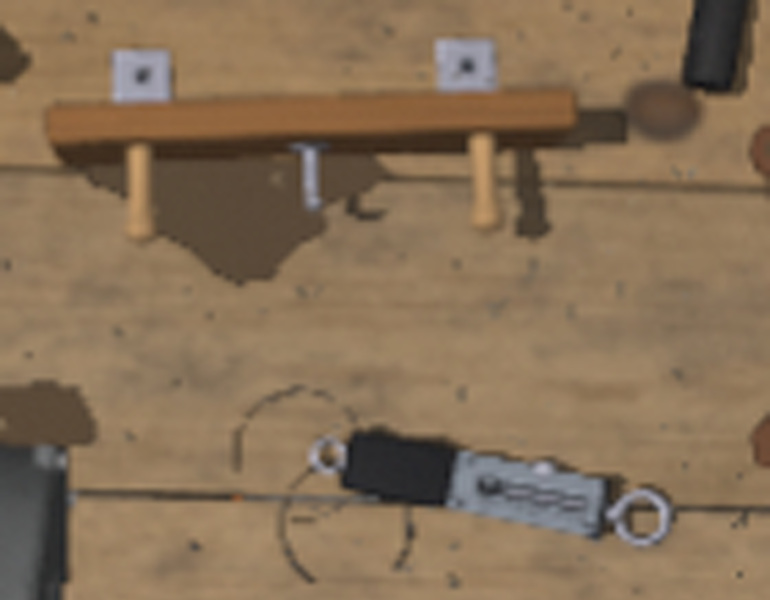

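View pics/b.png

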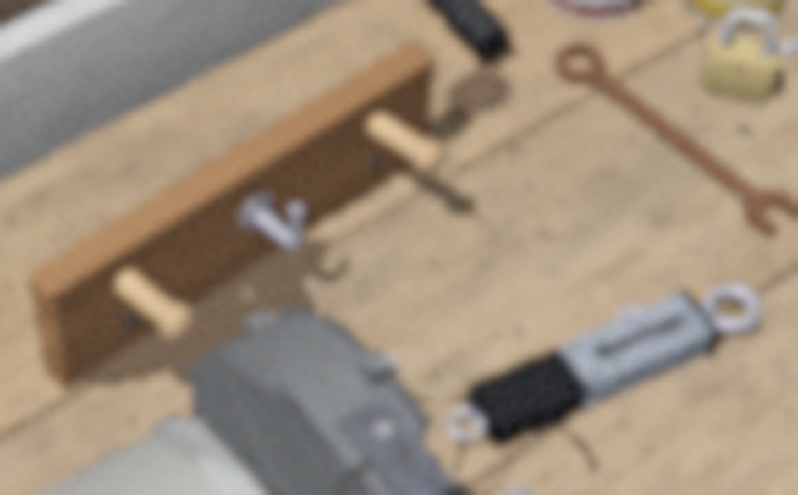

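The zoomed crops show these points (crop pixels, 5.5x):
- **Top:** ring centre (640,517), grip about (398,466), pointer (487,484), clip (543,467), board top front edge (50,143)-(577,127), hook end (314,205).
- **Scene:** leg top (297,207), ring (733,308).

Run:
```python
from h import *
f=imaging.grab_frame("top");g=imaging.grab_frame("scene")
T=lambda *p:[((u+.5)/5.5-.5+205,(v+.5)/5.5-.5+125) for u,v in p]
S=lambda *p:[((u+.5)/5.5-.5+200,(v+.5)/5.5-.5+120) for u,v in p]
np.set_printoptions(precision=4,suppress=True)
ring=plane(f,T((640,517)),.012)[0];rs=plane(g,S((733,308)),.012)[0]
print("ring",ring,rs,tri(f,T((640,517)),g,S((733,308))))
rear=plane(f,T((327,454)),.012)[0];print("rear",rear,plane(g,S((465,423)),.012)[0])
v=ring-rear;yaw=np.degrees(np.arctan2(v[1],v[0]));print("yaw",yaw,np.linalg.norm(v))
# grip mask
im=f["image"]; m=((im.max(2)<55)*255).astype(np.uint8); m[:200]=0;m[220:]=0;m[:,:262]=0;m[:,290:]=0
p=np.argwhere(m)[:,::-1]; print("rect",cv2.minAreaRect(plane(f,p,.024)[:,:2].astype(np.float32)*1000),len(p))
x=v/np.linalg.norm(v);print("grip from ring",ring-x*.128)
ptr=plane(f,T((487,484)),.024)[0];mk=plane(f,T((543,467)),.022)[0]
print("ptr,mark",(ptr-ring)@x+.128,(mk-ring)@x+.128)
e=plane(f,T((50,143),(577,127),(45,105),(575,92)),.079);print("board",e)
d=e[1]-e[0];print("rail yaw",np.degrees(np.arctan2(d[0],-d[1])))
print("hook end shank z.046",plane(f,T((314,207)),.046),"leg top",plane(f,T((314,192)),.076),plane(g,S((297,207)),.076), plane(g,S((293,244)),.046))
print("pegs tips",plane(f,T((140,235),(486,224)),.05))
# depth-based points
for q,b in((f,(225,140,300,165)),):
    D=q["depth"];vv,uu=np.mgrid[146:165,255:270];uv=np.c_[uu.ravel(),vv.ravel()]
    c,d=ray(q,uv);P=c+d*D[uv[:,1],uv[:,0]][:,None];k=(P[:,2]>.035)&(P[:,0]<e[:2,0].min()-.006);print(np.c_[uv,P][k])
```

```text
ring [ 0.4184 -0.5091  0.012 ] [ 0.4157 -0.5119  0.012 ] [ 0.417  -0.5104  0.012 ]
rear [ 0.4467 -0.3476  0.012 ] [ 0.4453 -0.3506  0.012 ]
yaw -99.91666076131354 0.163903536488406
rect ((440.33905029296875, -383.30230712890625), (53.0620002746582, 32.221588134765625), 80.15910339355469) 215
grip from ring [ 0.4405 -0.383   0.012 ]
ptr,mark 0.04610506610561636 0.0726447040500232
board [[ 0.5928 -0.2071  0.079 ]
 [ 0.6076 -0.4625  0.079 ]
 [ 0.6113 -0.204   0.079 ]
 [ 0.6247 -0.4613  0.079 ]]
rail yaw 3.3088285277148852
hook end shank z.046 [[ 0.5692 -0.3368  0.046 ]] leg top [[ 0.5726 -0.3356  0.076 ]] [[ 0.5656 -0.3377  0.076 ]] [[ 0.5686 -0.3374  0.046 ]]
pegs tips [[ 0.5524 -0.2506  0.05  ]
 [ 0.5625 -0.4224  0.05  ]]
[[267.     154.       0.4327  -0.3012   1.1022]
 [258.     156.       0.4327  -0.3012   1.1022]
 [261.     156.       0.5862  -0.3344   0.0471]
 [262.     156.       0.5864  -0.3372   0.0458]
 [261.     157.       0.5831  -0.3345   0.049 ]
 [262.     157.       0.5835  -0.3373   0.0468]
 [261.     158.       0.5804  -0.3345   0.0489]
 [262.     158.       0.581   -0.3374   0.0449]
 [261.     159.       0.5779  -0.3346   0.0472]
 [262.     159.       0.5782  -0.3375   0.0452]
 [261.     160.       0.575   -0.3347   0.0478]
 [262.     160.       0.5717  -0.3366   0.0729]
 [261.     161.       0.5723  -0.3348   0.0477]
 [262.     161.       0.5689  -0.3366   0.0734]
 [263.     161.       0.569   -0.3393   0.0736]
 [261.     162.       0.5678  -0.3344   0.0607]
 [262.     162.       0.5662  -0.3367   0.0739]
 [263.     162.       0.5675  -0.3397   0.0642]
 [262.     163.       0.5661  -0.3374   0.0538]]
```

Add to h.py:
```python
def go(target,yaw):
    "shift in tool axes from the measured pose to target, and tool turn (deg) to reach tool-x yaw"
    o=r.get_obs();R=np.array(o["tcp_rot"]);d=R.T@(np.array(target)-o["eef_pos"])
    a=np.degrees(np.arctan2(R[1,0],R[0,0]));t=-((yaw-a+180)%360-180)
    print("time",o["time_s"],"shift",d.round(4),"turn",round(t,2),"pos",np.round(o["eef_pos"],4),"F",np.round(o["contact_force"],2),"q",np.round(o["joint_pos"],1),"tool z",R[:,2].round(4))
```

```bash
python3 -c "
from h import *
go([.4395,-.384,.242],-99.9)"
```

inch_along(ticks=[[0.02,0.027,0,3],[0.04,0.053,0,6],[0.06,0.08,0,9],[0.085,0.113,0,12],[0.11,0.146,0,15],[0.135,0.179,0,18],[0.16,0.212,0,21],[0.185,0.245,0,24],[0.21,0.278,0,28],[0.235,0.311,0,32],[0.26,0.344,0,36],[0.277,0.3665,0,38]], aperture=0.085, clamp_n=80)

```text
refused: ticks: the value is not of type 'object' (schema: type "object"). Nothing was moved.
```

I used the wrong layout. The manual says an object with one list for each field; once more.

inch_along(ticks={"sx":[0.02,0.04,0.06,0.085,0.11,0.135,0.16,0.185,0.21,0.235,0.26,0.277],"sy":[0.027,0.053,0.08,0.113,0.146,0.179,0.212,0.245,0.278,0.311,0.344,0.3665],"sz":[0,0,0,0,0,0,0,0,0,0,0,0],"rz":[3,6,9,12,15,18,21,24,28,32,36,38]}, aperture=0.085, clamp_n=80)

```text
time_s: 1.5
eef_pos: [0.3264, 0.0594, 0.2426]
tcp_rot: [[0.484, -0.875, 0.001], [-0.875, -0.484, 0.0], [0.0, -0.001, -1.0]]
contact_force: [0.6, 0.9, -0.0]
finger_gap: 0.0851
grip_force: 0.0
```

```bash
python3 -c "
from h import *
go([.4395,-.384,.242],-99.9)"
```

```text
time 1.5 shift [0.4427 0.1158 0.0005] turn 38.87 pos [0.3264 0.0594 0.2426] F [ 0.61  0.92 -0.01] q [ 38.1 -11.3 -20.7   0.  -80.6  -9.1] tool z [ 9.e-04  4.e-04 -1.e+00]
```

inch_along(ticks={"sx":[0.03,0.07,0.11,0.15,0.19,0.23,0.27,0.31,0.35,0.39,0.425,0.4427],"sy":[0.008,0.018,0.029,0.039,0.05,0.06,0.071,0.081,0.092,0.102,0.111,0.1158],"sz":[0,0,0,0,0,0,0,0,0,0,0,0],"rz":[3,6,9,12,16,20,24,28,32,36,38,38.87]})

```text
time_s: 2.7
eef_pos: [0.441, -0.384, 0.2412]
tcp_rot: [[-0.172, -0.985, -0.001], [-0.985, 0.172, 0.0], [-0.0, 0.001, -1.0]]
contact_force: [-0.3, 0.7, 0.1]
finger_gap: 0.085
grip_force: 0.0
```

```bash
python3 -c "
from h import *
go([.4395,-.384,.242],-99.9)"
```

```text
time 2.7 shift [ 0.0002  0.0015 -0.0008] turn -0.0 pos [ 0.441  -0.384   0.2412] F [-0.27  0.65  0.07] q [-25.7  18.7  11.6   0.  -83.   15.8] tool z [-1.4e-03  4.0e-04 -1.0e+00]
```

inch_along(ticks={"sx":[0,0,0,0,0,0,0,0,0,0,0],"sy":[0,0,0,0,0,0,0,0,0,0,0],"sz":[0.03,0.065,0.1,0.13,0.16,0.18,0.2,0.214,0.224,0.228,0.228],"rz":[0,0,0,0,0,0,0,0,0,0,0]}, aperture=0.06)

```text
time_s: 3.8
eef_pos: [0.4409, -0.3815, 0.0141]
tcp_rot: [[-0.169, -0.986, -0.0], [-0.986, 0.169, 0.0], [-0.0, 0.001, -1.0]]
contact_force: [0.6, 0.5, -0.1]
finger_gap: 0.0598
grip_force: 0.0
```

```bash
python3 -c "
from h import *
f=save(('top','t2.png'),(240,170,345,245),6)
go([.4395,-.384,.013],-99.9)"
```

```text
time 3.85 shift [0.0026 0.0014 0.0017] turn 0.19 pos [ 0.4413 -0.3817  0.0147] F [-0.36 -0.41 -0.1 ] q [-25.5  27.9  -9.4   0.  -52.7  15.8] tool z [ 5.e-04 -5.e-04 -1.e+00]
```

View pics/t2.png

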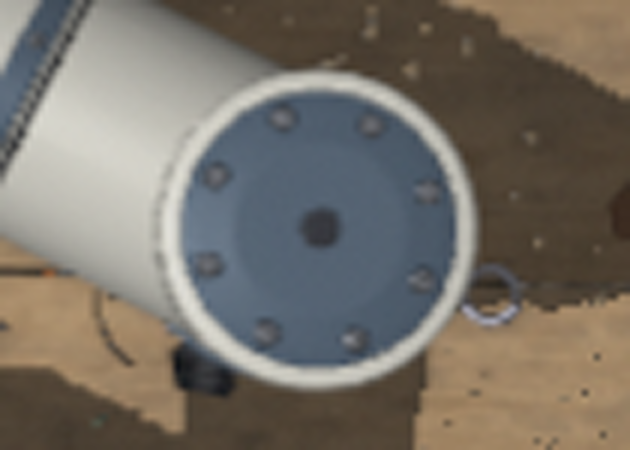

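The flange hides the scale from above. The ring shows at crop (490,295) and hasn't moved. Next I close the gripper.

inch_along(ticks={"sx":[0.002,0.002,0.002,0.002,0.002,0.002,0.002,0.002],"sy":[0.001,0.001,0.001,0.001,0.001,0.001,0.001,0.001],"sz":[0.001,0.001,0.001,0.001,0.001,0.001,0.001,0.001],"rz":[0,0,0,0,0,0,0,0]}, aperture=0.01, clamp_n=90)

```text
time_s: 4.65
eef_pos: [0.44, -0.3837, 0.0143]
tcp_rot: [[-0.169, -0.986, 0.001], [-0.986, 0.169, -0.001], [0.001, -0.001, -1.0]]
contact_force: [-0.8, 0.9, 6.2]
finger_gap: 0.0302
grip_force: 90.0
```

```bash
python3 -c "
from h import *
go([.4395,-.384,.013],-99.9)"
```

```text
time 4.65 shift [0.0004 0.0004 0.0013] turn 0.19 pos [ 0.44   -0.3837  0.0143] F [-0.8   0.87  6.18] q [-25.7  27.9  -9.4   0.  -52.6  16. ] tool z [ 0.001 -0.001 -1.   ]
```

inch_along(ticks={"sx":[0,0,0,0,0,0,0,0,0,0,0,0],"sy":[0,0,0,0,0,0,0,0,0,0,0,0],"sz":[-0.01,-0.03,-0.055,-0.08,-0.1,-0.11,-0.11,-0.11,-0.11,-0.11,-0.11,-0.11],"rz":[0,0,0,0,-2,-8,-15,-22,-29,-36,-43,-50]})

```text
time_s: 5.85
eef_pos: [0.4393, -0.3829, 0.1232]
tcp_rot: [[0.65, -0.76, -0.001], [-0.76, -0.65, 0.001], [-0.001, -0.0, -1.0]]
contact_force: [-0.6, 0.9, -1.2]
finger_gap: 0.0302
grip_force: 89.2
```

```bash
python3 -c "
from h import *
go([.4,-.344,.13],3.2)"
```

```text
time 5.85 shift [-0.0552  0.0046 -0.0068] turn -52.64 pos [ 0.4393 -0.3829  0.1232] F [-0.59  0.94 -1.24] q [-25.7  21.8  -1.2  -0.  -67.   66.3] tool z [-6.e-04  9.e-04 -1.e+00]
```

inch_along(ticks={"sx":[-0.005,-0.012,-0.02,-0.028,-0.036,-0.044,-0.05,-0.055,-0.055,-0.055,-0.055],"sy":[0,0.001,0.001,0.002,0.003,0.004,0.004,0.005,0.005,0.005,0.005],"sz":[0,0,0,0,0,0,0,0,0,0,0],"rz":[-6,-13,-20,-27,-34,-41,-47,-51,-52.64,-52.64,-52.64]})

```text
time_s: 6.95
eef_pos: [0.4004, -0.3447, 0.1233]
tcp_rot: [[0.999, 0.049, 0.0], [0.049, -0.999, 0.0], [0.0, -0.0, -1.0]]
contact_force: [0.4, -0.1, -2.5]
finger_gap: 0.0303
grip_force: 89.2
```

Run:
```python
from h import *
go([.4,-.344,.13],3.2)
g=save(("scene","s3.png"),(200,110,345,210),5.5);f=imaging.grab_frame("top")
cv2.imwrite("pics/t3.png",cv2.resize(f["image"][135:235,205:345],None,fx=5.5,fy=5.5,interpolation=cv2.INTER_CUBIC))
```

```text
time 6.95 shift [-0.0004 -0.0007 -0.0067] turn -0.37 pos [ 0.4004 -0.3447  0.1233] F [ 0.45 -0.11 -2.45] q [-23.7  16.1  -9.7  -0.  -64.3 116.6] tool z [ 0.  0. -1.]
```

View pics/s3.png

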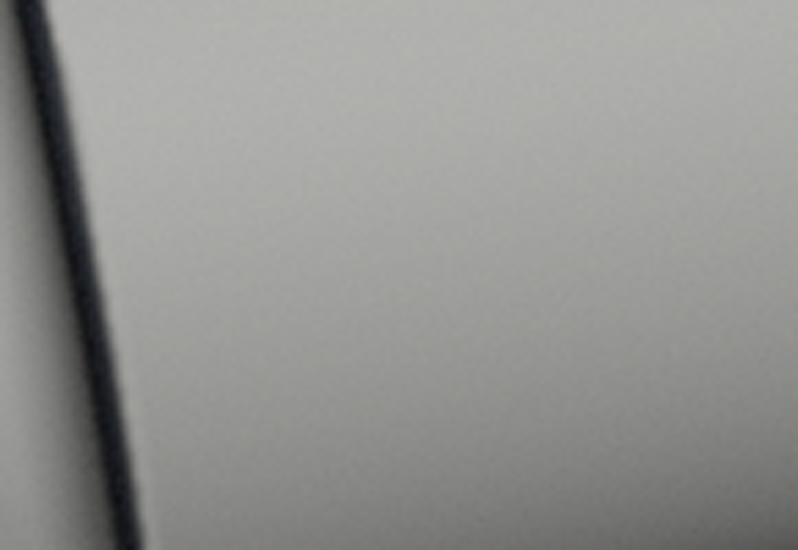

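View pics/t3.png

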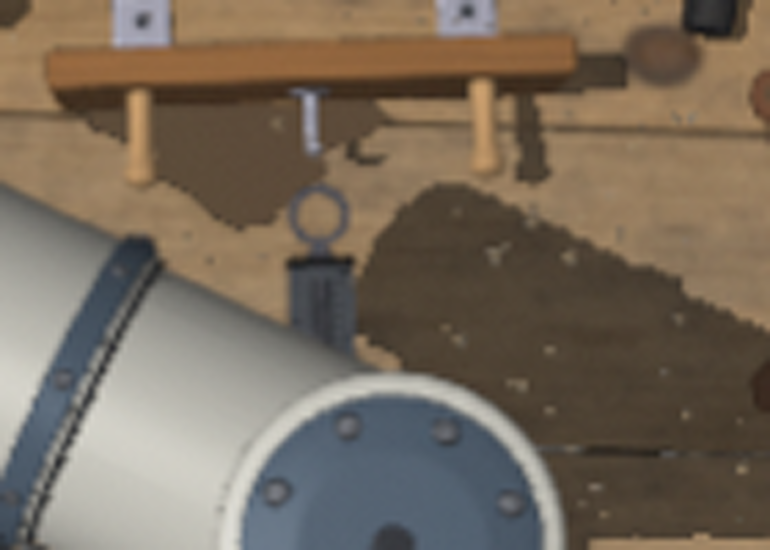

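The arm blocks the scene view. In the top crop (origin 205,135) the ring is at (319,214), the casing front at (320,258) and the hook end at (314,152). I'll refine the mark's position from the earlier crops and check the ring's pose.

Run:
```python
from h import *
np.set_printoptions(precision=4,suppress=True)
a=cv2.imread("pics/a.png")[430:560,330:690];b=cv2.imread("pics/b.png")[270:450,440:780]
A=cv2.resize(a,None,fx=2.1,fy=2.1,interpolation=cv2.INTER_CUBIC);B=cv2.resize(b,None,fx=1.7,fy=1.7,interpolation=cv2.INTER_CUBIC)
c=np.zeros((A.shape[0]+B.shape[0],max(A.shape[1],B.shape[1]),3),np.uint8);c[:A.shape[0],:A.shape[1]]=A;c[A.shape[0]:,:B.shape[1]]=B
cv2.imwrite("pics/c.png",c);print(A.shape,c.shape)
f=imaging.grab_frame("top")
T=lambda *p:[((u+.5)/5.5-.5+205,(v+.5)/5.5-.5+135) for u,v in p]
ring=plane(f,T((319,214)),.121)[0];front=plane(f,T((320,258)),.12)[0];print("ring",ring,"front",front)
o=r.get_obs();R=np.array(o["tcp_rot"]);print("expected",o["eef_pos"]+R[:,0]*.128)
D=f["depth"];vv,uu=np.mgrid[168:200,255:272];uv=np.c_[uu.ravel(),vv.ravel()]
cc,d=ray(f,uv);P=cc+d*D[uv[:,1],uv[:,0]][:,None]
k=(P[:,2]>.1)&(P[:,2]<.14);P=P[k]
rk=P[:,0]>.515;print("ring depth",np.median(P[rk],0),P[rk].min(0),P[rk].max(0));print("casing",P[~rk].min(0),P[~rk].max(0),np.median(P[~rk],0), np.polyfit(P[~rk][:,0],P[~rk][:,2],1))
```

```text
(273, 756, 3) (579, 756, 3)
ring [ 0.5307 -0.3372  0.121 ] front [ 0.5104 -0.3382  0.12  ]
expected [ 0.5282 -0.3382  0.1232]
ring depth [ 0.5304 -0.3395  0.1223] [ 0.5165 -0.3509  0.1168] [ 0.5452 -0.3253  0.126 ]
casing [ 0.4659 -0.3545  0.1199] [ 0.5139 -0.3233  0.136 ] [ 0.4929 -0.3417  0.1307] [0.0131 0.1235]
```

View pics/c.png

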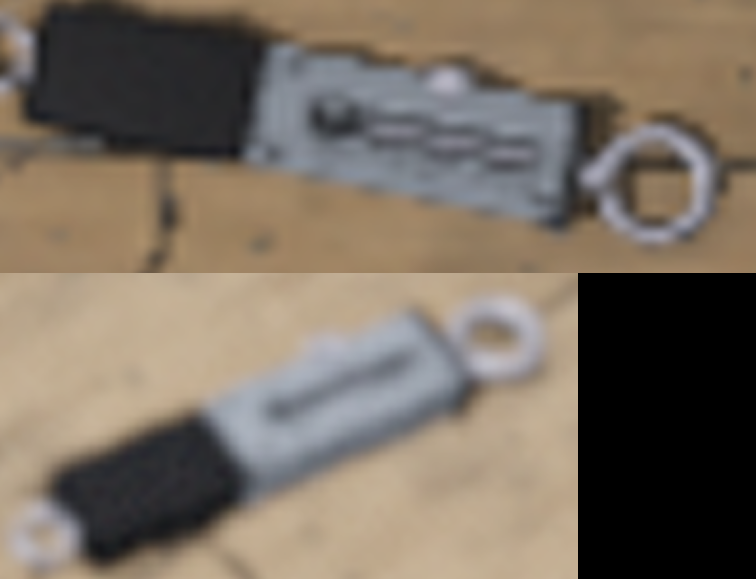

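The mark stands about 72.6 mm ahead of the grip, so the rod must be drawn about 26.5 mm (about 8 N). Next I move the ring over the leg.

inch_along(ticks={"sx":[0.006,0.014,0.022,0.03,0.036,0.0385,0.0385,0.0385],"sy":[0,0,0,0,0,0,0,0],"sz":[0,0,0,0,0,0,0,0],"rz":[0,-0.4,-0.4,-0.4,-0.4,-0.4,-0.4,-0.4]})

```text
time_s: 7.9
eef_pos: [0.4386, -0.3426, 0.1232]
tcp_rot: [[0.998, 0.058, -0.0], [0.058, -0.998, 0.0], [-0.0, -0.0, -1.0]]
contact_force: [-0.8, 0.0, -2.5]
finger_gap: 0.0304
grip_force: 89.2
```

Run:
```python
from h import *
np.set_printoptions(precision=4,suppress=True)
go([.44,-.344,.06],3.2)
f=save(("top","t4.png"),(235,135,300,195),9)
D=f["depth"];vv,uu=np.mgrid[145:190,248:275];uv=np.c_[uu.ravel(),vv.ravel()]
cc,d=ray(f,uv);P=cc+d*D[uv[:,1],uv[:,0]][:,None]
rk=(P[:,2]>.1)&(P[:,2]<.135)&(P[:,0]>.553);print("ring",(P[rk].min(0)+P[rk].max(0))/2,P[rk].min(0),P[rk].max(0))
lk=(P[:,2]>.05)&(P[:,2]<.08)&(P[:,0]<.59)&(P[:,0]>.55);print("leg",P[lk])
```

```text
time 7.9 shift [0.0013 0.0015 0.0632] turn 0.12 pos [ 0.4386 -0.3426  0.1232] F [-0.76  0.03 -2.54] q [-21.9  19.1  -5.4  -0.  -65.5 115.2] tool z [-0.0002  0.0001 -1.    ]
ring [ 0.5689 -0.3348  0.1216] [ 0.5544 -0.3477  0.1182] [ 0.5834 -0.3219  0.125 ]
leg [[ 0.5803 -0.3372  0.05  ]
 [ 0.5772 -0.3345  0.0519]
 [ 0.5719 -0.3366  0.0714]
 [ 0.5682 -0.3364  0.0788]
 [ 0.5686 -0.3392  0.0763]
 [ 0.5682 -0.3345  0.0578]
 [ 0.5664 -0.3367  0.0725]
 [ 0.5677 -0.3397  0.0631]]
```

View pics/t4.png

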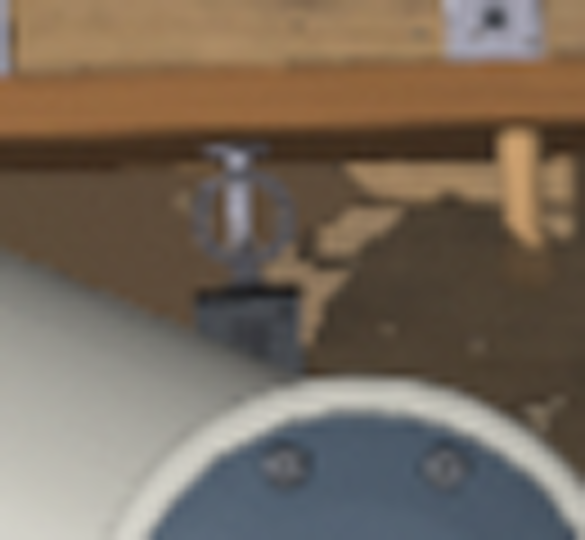

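The ring sits over the leg: ring centre at (243,215), leg and shank inside it at about (240,205). Next I lower it.

inch_along(ticks={"sx":[0,0,0,0,0,0,0,0,0,0,0],"sy":[0.0015,0.0015,0.0015,0.0015,0.0015,0.0015,0.0015,0.0015,0.0015,0.0015,0.0015],"sz":[0.008,0.016,0.024,0.032,0.04,0.046,0.052,0.057,0.061,0.0625,0.0625],"rz":[0,0,0,0,0,0,0,0,0,0,0]})

```text
time_s: 9.05
eef_pos: [0.4388, -0.3441, 0.0607]
tcp_rot: [[0.998, 0.058, -0.0], [0.058, -0.998, 0.0], [-0.0, -0.0, -1.0]]
contact_force: [0.9, -1.1, -2.4]
finger_gap: 0.0302
grip_force: 89.2
```

Run:
```python
from h import *
np.set_printoptions(precision=4,suppress=True)
go([.44,-.344,.06],3.2)
f=save(("top","t5.png"),(235,135,300,195),9)
D=f["depth"];vv,uu=np.mgrid[145:190,248:275];uv=np.c_[uu.ravel(),vv.ravel()]
cc,d=ray(f,uv);P=cc+d*D[uv[:,1],uv[:,0]][:,None]
rk=(P[:,2]>.05)&(P[:,2]<.09)&(P[:,0]<.59)&(P[:,0]>.54);print(np.c_[uv,P][rk])
```

```text
time 9.05 shift [ 0.0012 -0.      0.0007] turn 0.12 pos [ 0.4388 -0.3441  0.0607] F [ 0.92 -1.1  -2.44] q [-22.   22.5 -10.4   0.  -57.1 115.3] tool z [-0.0001  0.     -1.    ]
[[260.     157.       0.5815  -0.3314   0.0596]
 [261.     157.       0.5813  -0.3341   0.0616]
 [262.     157.       0.5816  -0.3368   0.0604]
 [263.     157.       0.5815  -0.3395   0.0612]
 [264.     157.       0.5821  -0.3423   0.058 ]
 [258.     158.       0.5783  -0.326    0.062 ]
 [259.     158.       0.5783  -0.3287   0.0626]
 [260.     158.       0.5792  -0.3315   0.0571]
 [261.     158.       0.5788  -0.3342   0.0601]
 [263.     158.       0.5793  -0.3397   0.0579]
 [264.     158.       0.5788  -0.3422   0.0616]
 [265.     158.       0.5788  -0.3449   0.0625]
 [258.     159.       0.5758  -0.3261   0.0603]
 [259.     159.       0.5764  -0.3289   0.0565]
 [265.     159.       0.5763  -0.345    0.0609]
 [266.     1
[... 3416 characters left out ...]
  0.5422  -0.332    0.0707]
 [261.     171.       0.5428  -0.3348   0.0659]
 [262.     171.       0.5424  -0.3374   0.0703]
 [263.     171.       0.542   -0.3399   0.0753]
 [264.     171.       0.5431  -0.3429   0.0653]
 [265.     171.       0.5428  -0.3454   0.0692]
 [266.     171.       0.5426  -0.348    0.0714]
 [267.     171.       0.5428  -0.3507   0.0703]
 [257.     172.       0.54    -0.3242   0.0642]
 [262.     172.       0.5401  -0.3376   0.0666]
 [263.     172.       0.5401  -0.3402   0.0676]
 [264.     172.       0.5401  -0.3429   0.0682]
 [265.     172.       0.5401  -0.3455   0.0687]
 [266.     172.       0.5402  -0.3482   0.0687]
 [267.     172.       0.5401  -0.3508   0.07  ]]
```

View pics/t5.png

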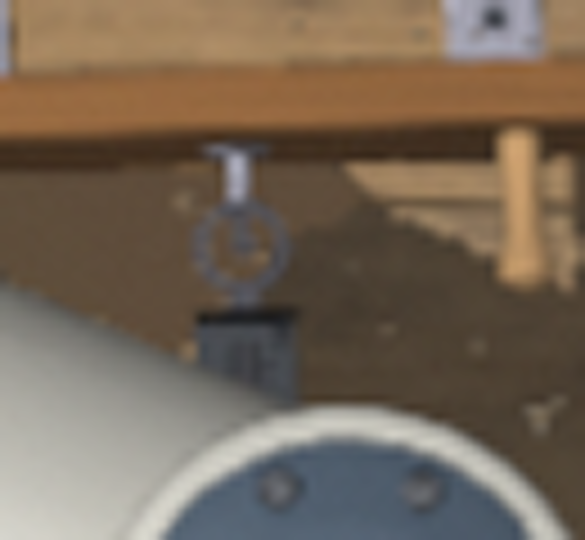

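The ring is down round the leg: ring centre at (240,245), leg at (240,235) inside it, ring at z≈0.060, below the leg's top. I'll take the slack force baseline and then pull most of the way.

Add to h.py:
```python
def meas(n=15):
    F=[];E=[];D=[]
    for i in range(n):
        f=imaging.grab_frame("top");o=r.get_obs();F.append(o["contact_force"]);E.append(o["eef_pos"]);D.append(f["image"].astype(float))
    print("F",np.mean(F,0).round(3),"sd",np.std(F,0).round(2),"pos",np.mean(E,0).round(5),"t",o["time_s"],"gap",o["finger_gap"])
    f["avg"]=np.mean(D,0); return f
```

```bash
python3 -c "
from h import *
meas(20)"
```

```text
F [ 0.163 -0.027 -1.777] sd [0.57 0.51 0.46] pos [ 0.4389  -0.34414  0.06089] t 10.1 gap 0.029976795058615086
```

inch_along(ticks={"sx":[-0.003,-0.006,-0.009,-0.012,-0.015,-0.018,-0.021,-0.024,-0.026,-0.028,-0.028,-0.028],"sy":[0,0,0,0,0,0,0,0,0,0,0,0],"sz":[0,0,0,0,0,0,0,0,0,0,0,0],"rz":[0,0,0,0,0,0,0,0,0,0,0,0]})

```text
time_s: 11.3
eef_pos: [0.4117, -0.3458, 0.0611]
tcp_rot: [[0.998, 0.058, 0.002], [0.058, -0.998, -0.001], [0.002, 0.001, -1.0]]
contact_force: [5.9, 1.1, -2.7]
finger_gap: 0.03
grip_force: 89.2
```

Run:
```python
from h import *
np.set_printoptions(precision=4,suppress=True,linewidth=150)
f=meas(20); cv2.imwrite("pics/avg1.png",f["avg"])
# gray profile along the scale axis through ring/casing, at axis height, as world x
o=r.get_obs();R=np.array(o["tcp_rot"])
base=np.array(o["eef_pos"]);base[2]=.072
s=np.arange(.055,.165,.002)
g=f["avg"].mean(2).astype(np.float32)
for name,y in(("axis",0),("left",.011),("edge",.016)):
    uv=proj(f,base+s[:,None]*R[:,0]-y*R[:,1]).astype(np.float32)
    print(name,np.c_[s*1000,cv2.remap(g,uv[:,0],uv[:,1],cv2.INTER_CUBIC).ravel()].round(0).astype(int).tolist())
```

```text
F [ 5.62   1.178 -2.986] sd [0.51 0.43 0.63] pos [ 0.4118 -0.3458  0.0611] t 12.3 gap 0.030194558586812702
axis [[55, 178], [57, 145], [59, 121], [61, 122], [63, 118], [65, 110], [67, 102], [69, 94], [71, 80], [73, 61], [75, 51], [77, 61], [79, 67], [81, 69], [83, 67], [85, 66], [87, 62], [89, 60], [91, 60], [93, 58], [95, 58], [97, 60], [99, 66], [101, 74], [103, 76], [105, 53], [107, 32], [109, 46], [111, 72], [113, 84], [115, 78], [117, 79], [119, 79], [121, 78], [123, 79], [125, 83], [127, 89], [129, 91], [131, 89], [133, 87], [135, 88], [137, 94], [139, 96], [141, 81], [143, 75], [145, 75], [147, 76], [149, 78], [151, 82], [153, 96], [155, 118], [157, 151], [159, 154], [161, 132], [163, 119], [165, 128]]
left [[55, 143], [57, 143], [59, 138], [61, 134], [63, 130], [65, 126], [67, 
[... 596 characters left out ...]
140], [63, 136], [65, 131], [67, 127], [69, 123], [71, 117], [73, 111], [75, 103], [77, 95], [79, 84], [81, 79], [83, 83], [85, 89], [87, 93], [89, 93], [91, 92], [93, 93], [95, 92], [97, 89], [99, 84], [101, 84], [103, 76], [105, 62], [107, 54], [109, 82], [111, 118], [113, 135], [115, 130], [117, 126], [119, 122], [121, 122], [123, 124], [125, 125], [127, 117], [129, 101], [131, 82], [133, 75], [135, 74], [137, 78], [139, 82], [141, 94], [143, 121], [145, 150], [147, 164], [149, 158], [151, 141], [153, 119], [155, 84], [157, 74], [159, 76], [161, 76], [163, 78], [165, 82]][ WARN:0@21.153] global loadsave.cpp:1063 imwrite_ Unsupported depth image for selected encoder is fallbacked to CV_8U.
```

The force says about 18.4 mm is drawn, and the travel less the slack agrees. About 8 mm remains.

inch_along(ticks={"sx":[-0.002,-0.004,-0.006,-0.007,-0.007,-0.007,-0.007],"sy":[0,0,0,0,0,0,0],"sz":[0,0,0,0,0,0,0],"rz":[0,0,0,0,0,0,0]})

```text
time_s: 13.0
eef_pos: [0.4055, -0.3463, 0.0612]
tcp_rot: [[0.998, 0.058, 0.003], [0.058, -0.998, -0.001], [0.003, 0.001, -1.0]]
contact_force: [7.9, 0.9, -3.6]
finger_gap: 0.03
grip_force: 89.2
```

```bash
python3 - <<'E' 2>/dev/null
from h import *
f=meas(40); b=cv2.imread("pics/b.png")
go([.4047,-.346,.061],3.3)
g=imaging.grab_frame("scene")
S=lambda u,v:[((u+.5)/5.5-.5+200,(v+.5)/5.5-.5+120)]
# mark check in the scene view: lower half of c.png -> b crop
w=lambda u,v:S(440+u/1.7,270+(v-273)/1.7)
ring,rear=plane(g,w(492,338),.012)[0],plane(g,w(42,534),.012)[0];x=(ring-rear)/np.linalg.norm(ring-rear)
for n,p,z in(("ptr",(280,408),.023),("clip",(325,347),.022)): print(n,((plane(g,w(*p),z)[0]-ring)@x+.128).round(4))
a=cv2.imread("pics/a.png").astype(float)
m=np.zeros(a.shape[:2]);yy,xx=np.mgrid[:600,:770];q=(abs(xx-543)<22)&(abs(yy-467)<12)&(a.mean(2)>178);print("clip blob",xx[q].mean(),yy[q].mean(),q.sum(),xx[q].min(),xx[q].max())
o=r.get_obs();R=np.array(o["tcp_rot"]);base=np.array(o["eef_pos"]);base[2]=.072
s=np.arange(.055,.175,.0025);G=f["avg"].mean(2).astype(np.float32)
for y in(0,.013):
    uv=proj(f,base+s[:,None]*R[:,0]-y*R[:,1]).astype(np.float32)
    print(y,[(round(k*1000,1),int(v)) for k,v in zip(s,cv2.remap(G,uv[:,0],uv[:,1],cv2.INTER_CUBIC).ravel())])
E
```

```text
F [ 7.425  1.524 -3.428] sd [0.45 0.48 0.38] pos [ 0.4055  -0.3463   0.06122] t 15.0 gap 0.030492238322786414
time 15.0 shift [-0.0008 -0.0003  0.0002] turn 0.05 pos [ 0.4055 -0.3463  0.0612] F [ 7.57  1.75 -3.7 ] q [-23.7  20.  -14.2  -0.  -55.6 117.1] tool z [ 3.2e-03 -9.0e-04 -1.0e+00]
ptr 0.0479
clip 0.0738
clip blob 542.0357142857143 468.42857142857144 28 539 545
0 [(np.float64(55.0), 120), (np.float64(57.5), 120), (np.float64(60.0), 113), (np.float64(62.5), 105), (np.float64(65.0), 93), (np.float64(67.5), 78), (np.float64(70.0), 58), (np.float64(72.5), 43), (np.float64(75.0), 42), (np.float64(77.5), 44), (np.float64(80.0), 46), (np.float64(82.5), 56), (np.float64(85.0), 65), (np.float64(87.5), 67), (np.float64(90.0), 67), (np.float64(92.5), 63), (np.float64(95.0), 58), (np.float64(97.5), 61), (np.float64(100.0), 68), (np.float64(102.5), 77), (np.float64(105.0), 66), (np.float64(107.5), 3
[... 1173 characters left out ...]
, 56), (np.float64(107.5), 41), (np.float64(110.0), 74), (np.float64(112.5), 109), (np.float64(115.0), 120), (np.float64(117.5), 127), (np.float64(120.0), 126), (np.float64(122.5), 121), (np.float64(125.0), 120), (np.float64(127.5), 121), (np.float64(130.0), 123), (np.float64(132.5), 122), (np.float64(135.0), 121), (np.float64(137.5), 106), (np.float64(140.0), 86), (np.float64(142.5), 96), (np.float64(145.0), 133), (np.float64(147.5), 158), (np.float64(150.0), 150), (np.float64(152.5), 155), (np.float64(155.0), 154), (np.float64(157.5), 147), (np.float64(160.0), 144), (np.float64(162.5), 125), (np.float64(165.0), 95), (np.float64(167.5), 72), (np.float64(170.0), 75), (np.float64(172.5), 75)]
```

About 24.6 mm is drawn by both force and travel. Both views put the clip about 26.1 mm ahead of the pointer's rest position, so I trim the last 1.6 mm.

inch_along(ticks={"sx":[-0.001,-0.0017,-0.0017,-0.0017,-0.0017,-0.0017],"sy":[0,0,0,0,0,0],"sz":[0,0,0,0,0,0],"rz":[0,0,0,0,0,0]})

```text
time_s: 15.65
eef_pos: [0.404, -0.3464, 0.0612]
tcp_rot: [[0.998, 0.059, 0.003], [0.059, -0.998, -0.001], [0.003, 0.001, -1.0]]
contact_force: [8.4, 1.6, -3.2]
finger_gap: 0.0303
grip_force: 89.2
```

```bash
python3 - <<'E' 2>/dev/null
from h import *
f=meas(40)
o=r.get_obs();R=np.array(o["tcp_rot"]);base=np.array(o["eef_pos"]);base[2]=.072
D=f["depth"];s=np.arange(.08,.175,.004);uv=proj(f,base+s[:,None]*R[:,0]).round().astype(int)
c,d=ray(f,uv);P=c+d*D[uv[:,1],uv[:,0]][:,None];print(np.c_[s,P].round(4))
s=np.arange(.064,.084,.001)
G=f["avg"].mean(2).astype(np.float32)
for y in(-.006,0,.006):
    q=proj(f,base+s[:,None]*R[:,0]-y*R[:,1]).astype(np.float32);print(y,cv2.remap(G,q[:,0],q[:,1],cv2.INTER_CUBIC).ravel().astype(int).tolist())
E
```

```text
F [ 7.831  1.505 -3.532] sd [0.6  0.59 0.49] pos [ 0.40398 -0.34641  0.06126] t 17.65 gap 0.03004118321855262
[[ 0.08    0.4838 -0.3417  0.0653]
 [ 0.084   0.4895 -0.3417  0.0597]
 [ 0.088   0.492  -0.3415  0.0632]
 [ 0.092   0.4974 -0.3414  0.0626]
 [ 0.096   0.5    -0.3413  0.0634]
 [ 0.1     0.5052 -0.3411  0.0673]
 [ 0.104   0.5077 -0.3409  0.0698]
 [ 0.108   0.513  -0.3408  0.0698]
 [ 0.112   0.5165 -0.3411  0.0602]
 [ 0.116   0.5216 -0.3408  0.0631]
 [ 0.12    0.5247 -0.3409  0.0591]
 [ 0.124   0.5297 -0.3406  0.0634]
 [ 0.128   0.5326 -0.3406  0.0612]
 [ 0.132   0.5379 -0.3378  0.0622]
 [ 0.136   0.5404 -0.3377  0.0636]
 [ 0.14    0.5463 -0.3377  0.0594]
 [ 0.144   0.5487 -0.3375  0.0622]
 [ 0.148   0.5611 -0.3395  0.0028]
 [ 0.152   0.5644 -0.3395 -0.0008]
 [ 0.156   0.5707 -0.3395 -0.005 ]
 [ 0.16    0.5663 -0.3375  0.0516]
 [ 0.164   0.5666 -0.3368  0.0709]
 [ 0.168   0.5719 -0.3366  0.0711]
 [ 0.172   0.5776 -0.3373  0.0495]]
-0.006 [80, 78, 76, 73, 73, 72, 73, 74, 72, 68, 66, 68, 71, 73, 71, 70, 71, 74, 77, 75, 72]
0 [94, 89, 84, 74, 66, 58, 51, 48, 44, 42, 42, 42, 42, 43, 43, 44, 45, 46, 48, 52, 56]
0.006 [107, 104, 101, 94, 90, 84, 78, 72, 67, 66, 65, 63, 58, 55, 58, 64, 69, 69, 68, 68, 68]
```

```bash
python3 -c "
from h import *
print(r.close_job())"
```

```text
the job is handed in; nothing more can be done
None
```

I handed the job in with the ring on the hook and the scale clear of the bench, held at about 7.7–7.9 N with the rod drawn about 26 mm, which puts the pointer at the index clip to within about 1 mm; this is from force and travel, since the arm hid the clip.

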